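Hold a drying toy bird slantwise for the painter

ROBOT

A 7-joint arm with a two-finger parallel gripper is mounted at the origin on the work surface. World frame = base frame: x ahead of the robot, y to its left, z up, the work surface at z = 0. Lengths are in mm, angles in rad, forces in N, time in s.
With the tool pointing down it reaches from about 425 to 875 mm from the base axis. Payload 4.7 kg.
Tool frame: the origin (TCP) lies between the finger pads; the fingertips stand 8 mm ahead of it and the grasp point (between the pads) lies 11 mm behind it; z points along the fingers, y is the line along which they close (so a half turn about z gives the same grasp; the last joint's range is limited). The gripper opens to 87 mm and grips with 3 to 60 N. Pads are 19 mm wide; open, the fingers measure 117 mm over their backs; the gripper's body (75 mm by 190 mm) begins 51 mm behind the grasp point.
Start: joints at [1.356, 0.321, -0.07, 1.45, 0.023, 1.371, -0.057], TCP at [147.404, -633.085, 230.587] pointing down, gripper open.
Joint ranges: [-2.86, 2.86], [-0.3, 2.09], [-1.38, 1.24], [0.06, 2.45], [-1.56, 4.7], [0.09, 2.05], [-2.69, 2.69]. Speed limits (rad/s): [2.57, 2.57, 3.14, 3.14, 3.14, 3.14, 3.14].

INTERFACE

Orientations are given as a rotation vector (axis times angle).
In Python, from rig import robot gives the robot as it stands.
- The arm moves only by the tool carry_out, never from a script. Its argument "steps" is a list of rows, each an object with "delta_pos": the shift along the tool's x, y, z as a fraction of full scale, a list of three; "angular": the turn, a rotation vector about the tool's x, y, z as a fraction of full scale, a list of three; "claw": the opening, from 0 (shut) to 1 (fully open). A call has 1 to 12 rows; each row is the pose to reach, as a shift and turn from the pose commanded when the call began, along the tool's axes at that moment; what a row does not reach only later rows make up. Full scale, the value 1, is 300 mm for a shift and 2 rad for a turn. A row lasts 1/10 s, in which the tool goes at most 50 mm and 8.59 degrees, less where a joint would pass 70% of its speed; a pose out of reach is approached as far as the arm can. A call with a number of a shift or a turn outside -1 to 1 is refused whole. A call with a gripper value outside its range is refused whole. The fingers move at their own pace and stop on an object; the grip force is fixed at half the most. Time passes only in rows, so rows that repeat a pose let the fingers close. It gives the time, the measured TCP pose, the force, the opening and the grip force at its end, in the units of the state.
- robot.get_obs(): the state, without advancing time (a new reading comes with each control period).
- robot.get_image(name): name is "scene" or "top" or "wrist"; returns the picture (420x560x3 uint8, blue, green, red); there is no depth.
- robot.camera_info(name): a dict with "fov_y" (degrees; the focal length in pixels is half the picture's height over the tangent of half this angle, whatever the lens; pixels are square), "cx", "cy" (the principal point, pixels), "R" (3x3) and "t" (3): a world point X has camera coordinates R X + t. Camera axes: x right, y down, z forward; pixel columns grow to the right and rows downward; lengths in mm; the calibration is good to about 2 mm. A picture is of the moment at which its call begins: read the wrist's pose just before it. camera_info takes no time and is no camera call; for the wrist camera it gives the pose at the moment of the call.
- robot.sign_off(): hands the job in; it is judged then, once.
The state is a dict: "t": time; "joint_pos": joint angles; "joint_vel": joint speeds; "joint_torque": joint torques, N m; "ee_pos": TCP position; "tool_rot": TCP orientation; "force": force on the tool from outside, world axes, zero at the start; "wrist_torque": the same for the moment, N m; "grip_width": finger opening in mm; "gripper_force": force on a finger pad.
Only numpy, scipy, OpenCV 4.12 (cv2) and the standard library are available. Lean on these libraries where they do the work, as an engineer would, in place of code of your own. Each camera call takes 0.05 s, during which the arm holds its last target. There are 200 camera calls.

TASK

In this toy-painting workshop two birds on painting sticks dry in a slotted rack. Slide the red bird along its track to the track's open end, where its foot comes free of the metal lips, lift it out, and hold it above the middle of the round blue dish, head up but leaning over about 45 degrees (any direction), with its foot at least 10 cm above the table. Do not force it in the track, leave the blue bird and the other things alone, and finish still holding it there, steady.

Things in the scene. Friction and masses are not known exactly. Their poses are not given: they have to be found in the camera images.
- red_center (a point): Red bird on a stick, loose, about 100 g, 105 mm tall; point on its axis half-way up, z towards the head. From the underside up: steel foot disc 34 mm wide, 5 mm thick; neck 12 mm wide up to 30 mm; wooden grip 24 mm wide from 30 to 78 mm (grasp here, best 60 mm up); bird from 78 to 105 mm, 24 mm wide. Stands in either track of the rack, under the lips.
- red_foot (a point): Centre of the underside of the red bird's foot; 8 mm above the table while it stands in the rack.
- blue_center (a point): Blue bird with orange beak on the same kind of stick, in the other track: same sizes, point half-way up. Leave it where it is.
- rack: Fixed plywood rack, 236 (x) x 226 (y) x 22 mm high; origin: centre of its underside. Two tracks along its x, at y = +60 and -60 mm; floor 8 mm thick. The foot slides freely (2 mm play a side) in a channel 38 mm wide, 8 mm high, under aluminium lips with a 16 mm slot for the neck. Lips run from x = -47 to +118 mm; nearer the robot the floor is open above. Far end closed.
- rack_exit_left (a point): Middle of the open, white-painted floor of the track at rack y = +60 mm (rack x = -85 mm), on the floor, 8 mm above the table. A foot centred here is free of the lips (free beyond rack x = -64 mm) and can be lifted.
- rack_exit_right (a point): The same for the track at rack y = -60 mm.
- dish: Fixed shallow round blue plastic drip dish, 136 mm across at the rim, 14 mm high; origin at the centre of its underside.
- bottle_pink: Pink paint bottle with black cap, 30 mm across, 75 mm high, loose; origin at the centre of its underside. Leave alone.
- bottle_green: Green paint bottle, same size and origin. Leave alone.
- bottle_teal: Dark blue paint bottle, same size and origin. Leave alone.
- bottle_yellow: Yellow paint bottle, same size and origin. Leave alone.
- cup: Blue see-through cup, 76 mm across, 85 mm high, loose; origin at the centre of its underside. Leave alone.
- brush_grip (a point): Paint brush, 170 mm long, lying on a sheet at the right; this point is on its handle. Leave alone.

How it is judged:
By the outcome, as a careful person would: the job done as asked, in the order asked, and still so for the second after the job is handed in, while the arm keeps its last pose, push and grip.
It also fails if it takes over 38 s, if anything falls off the work surface, if the arm or the gripper's body presses on something with over 40 N, if the wrist force passes 120 N, or if a joint passes its speed limit or range.

## Working session

There is one attempt and no reset: what is moved stays moved. The work goes in short steps, Python scripts to look and compute and a tool call to move; the robot and the scene stay as the last step left them, time stands still between calls to the robot, and variables do not carry over. Pictures are saved under pics/ and viewed, at most 10 in all, crops included, and the job is handed in when it is done.

Besides the shell and the picture viewer there is one more tool, called after ">>>" by a JSON object that holds its "fn" and its "kwargs". carry_out: Moves the arm, as the interface text tells. Shift numbers are shares of 300 mm and turn numbers shares of 2 rad, none past 1 either way. Its arguments: {"type":"object","properties":{"steps":{"type":"array","items":{"type":"object","properties":{"delta_pos":{"type":"array","items":{"type":"number"}},"angular":{"type":"array","items":{"type":"number"}},"claw":{"type":"number"}}}}},"required":["steps"]}

```bash
mkdir -p pics; ls; python3 - <<'E'
from rig import robot
import cv2
for n in("scene","top"):
    im=robot.get_image(n); cv2.imwrite(f"pics/{n}0.png",im)
    print(n,robot.camera_info(n))
o=robot.get_obs(); print(o)
E
```

```text
pics
scene {'fov_y': 56.73585995456726, 'cx': 286.7436708493013, 'cy': 206.77902857179683, 'R': array([[-0.21751197,  0.97603978,  0.00590762],
       [ 0.5774573 ,  0.13356218, -0.80542176],
       [-0.78691271, -0.17177747, -0.59267266]]), 't': array([ 127.44369724, -258.72961425, 1521.02941604])}
top {'fov_y': 51.330105499434964, 'cx': 275.10138011996867, 'cy': 206.84643212896992, 'R': array([[-0.01150153, -0.99992972,  0.00287484],
       [-0.99661889,  0.01122944, -0.08139214],
       [ 0.08135413, -0.00380126, -0.99667801]]), 't': array([ -23.97959427,  584.12546696, 1588.86854435])}
{'t': 0.1, 'joint_pos': array([ 1.35610711,  0.32173148, -0.07007499,  1.45154569,  0.022605  ,
        1.37077689, -0.05688933]), 'joint_vel': array([ 0.00090512, -0.0004017 , -0.00156188, -0.002918  , -0.00088858,
       -0.00125583, -0.00050551]), 'joint_torque': array([ 7.85906559e-04, -4.92570913e+01, -4.05835602e-01, -3.13398778e+01,
       -6.43277331e-02,  3.94712971e-02,  6.31667535e-05]), 'ee_pos': array([ 147.25866094, -632.61654355,  229.58575643]), 'tool_rot': array([-3.11941523e+00, -3.58456648e-01,  4.55377218e-04]), 'force': array([-0.2091647 , -0.05764847, -0.02832364]), 'wrist_torque': array([ 0.02396195, -0.02235531, -0.03332041]), 'gripper_force': 0.0, 'grip_width': 86.69060282184107}
```

View pics/scene0.png

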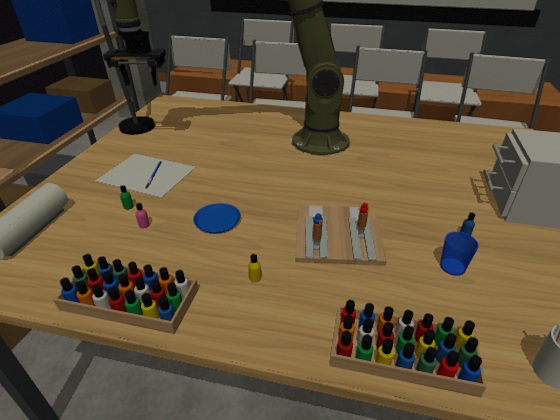

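View pics/top0.png

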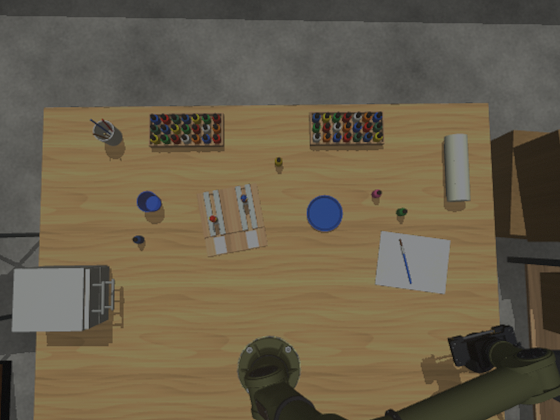

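The rack lies around top (232,220). The red bird is at about top (213,219) and scene (363,215), in the left track. The blue bird is at top (243,199), and the dish is at top (324,213). The white exit floors are at top (219,243) and (254,239). Next I'll measure these.

```bash
cat > h.py <<'E'
import numpy as np, cv2
from scipy.spatial.transform import Rotation as Ro
def ray(ci,u,v):
    f=210/np.tan(np.radians(ci["fov_y"]/2)); R=np.array(ci["R"]); t=np.array(ci["t"])
    d=R.T@np.array([(u-ci["cx"])/f,(v-ci["cy"])/f,1]); return -R.T@t,d/np.linalg.norm(d)
def plane(ci,u,v,z):
    c,d=ray(ci,u,v); return c+d*(z-c[2])/d[2]
def tri(rs):
    A=sum(np.eye(3)-np.outer(d,d) for c,d in rs); b=sum((np.eye(3)-np.outer(d,d))@c for c,d in rs)
    return np.linalg.solve(A,b)
def blobs(im,lo,hi,box,amin=6):
    x0,y0,x1,y1=box; h=cv2.cvtColor(im[y0:y1,x0:x1],cv2.COLOR_BGR2HSV)
    m=cv2.inRange(h,lo,hi); n,l,s,c=cv2.connectedComponentsWithStats(m)
    return sorted([(int(s[i,4]),c[i]+[x0,y0],s[i,:4]+[x0,y0,0,0]) for i in range(1,n) if s[i,4]>=amin],key=lambda q:-q[0])
E
python3 - <<'E'
from h import *; from rig import robot
T=robot.camera_info("top");S=robot.camera_info("scene")
t=cv2.imread("pics/top0.png");s=cv2.imread("pics/scene0.png")
P=lambda b:[(a,c.round(1).tolist(),r.tolist()) for a,c,r in b[:4]]
np.set_printoptions(precision=1,suppress=True)
for nm,lo,hi in(("red",(0,170,90),(6,255,255)),("blue",(105,150,90),(125,255,255))):
    print(nm)
    bt=blobs(t,lo,hi,(200,180,268,260),3);bs=blobs(s,lo,hi,(295,195,385,265),3);print(P(bt),P(bs))
    p=tri([ray(T,*bt[0][1]),ray(S,*bs[0][1])]);print(p, plane(T,*bt[0][1],96),plane(S,*bs[0][1],96))
d=blobs(t,(100,120,60),(130,255,255),(295,185,355,240));print("dish",P(d))
_,_,r=d[0];print(plane(T,r[0]+r[2]/2-.5,r[1]+r[3]/2-.5,14))
h=blobs(t,(0,0,140),(180,45,255),(195,175,275,260),8);print("white",P(h))
for a,c,r in h[:6]:print(a,plane(T,*c,8))
cv2.imwrite("pics/rack.png",cv2.resize(t[175:265,190:275],None,fx=6,fy=6,interpolation=cv2.INTER_CUBIC))
E
```

```text
red
[(17, [211.9, 218.0], [210, 216, 5, 5])] [(47, [364.0, 207.2], [360, 203, 8, 9])]
[541.  192.9  97.3] [541.1 192.1  96. ] [538.9 194.   96. ]
blue
[(11, [243.0, 197.0], [241, 196, 5, 3])] [(39, [317.6, 217.8], [314, 214, 9, 8])]
[613.7  83.2  98.6] [614.1  82.6  96. ] [610.2  83.6  96. ]
dish [(968, [324.2, 213.0], [307, 196, 35, 35])]
[ 559.7 -211.8   14. ]
white []
```

View pics/rack.png

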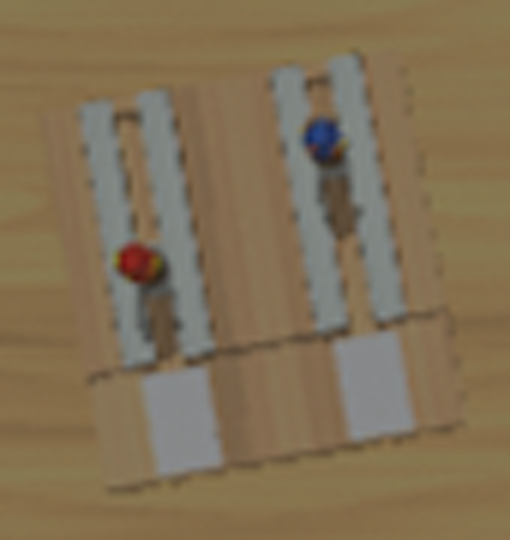

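The red bird is in the left track, at crop (140,262), with its shadow toward the exit. The white floors are centred at crop (181,423) and (376,386), and the slots' far ends are at (127,112) and (317,78).

```bash
cat >> h.py <<'E'
def move(robot,p,yax=None,zax=(0,0,-1),o=None):
    "delta_pos, angular fractions from the measured pose to TCP p with tool y along yax"
    o=o or robot.get_obs(); R=Ro.from_rotvec(o["tool_rot"]); d=R.inv().apply(np.array(p)-o["ee_pos"])/300
    a=np.zeros(3)
    if yax is not None:
        z=np.array(zax,float);z/=np.linalg.norm(z);y=np.array(yax,float);y-=z*(y@z);y/=np.linalg.norm(y)
        a=(R.inv()*Ro.from_matrix(np.c_[np.cross(y,z),y,z])).as_rotvec()/2
    return d.round(4),a.round(4)
E
python3 - <<'E'
from h import *; from rig import robot
T=robot.camera_info("top")
c=lambda u,v:(190+(u+.5)/6-.5,175+(v+.5)/6-.5)
L=plane(T,*c(181,423),8);Rr=plane(T,*c(376,386),8);lf=plane(T,*c(127,112),18);rf=plane(T,*c(317,78),18)
print(L,Rr,lf,rf,np.linalg.norm(L-Rr)); 
for a,b in((L,lf),(Rr,rf)):print(np.degrees(np.arctan2(*(b-a)[[1,0]])))
print(np.degrees(np.arctan2(*(L-Rr)[[1,0]]))-90)
o=robot.get_obs();R=Ro.from_rotvec(o["tool_rot"]).as_matrix();print(R,o["ee_pos"])
for p in((400,-420,230),(500,-180,230),(520,180,230)):print(p,*move(robot,p,(np.cos(.15),np.sin(.15),0)))
E
```

```text
[445.52378511 175.66358175   8.        ] [466.89252006  55.31413827   8.        ] [637.60974941 207.5898031   18.        ] [657.47868634  89.97827733  18.        ] 122.23179364870009
9.436750149124398
10.308370209953985
10.068265654968187
[[ 9.73934857e-01  2.26827397e-01 -4.76469931e-04]
 [ 2.26827876e-01 -9.73933538e-01  1.60564399e-03]
 [-9.98459986e-05 -1.67186931e-03 -9.99998597e-01]] [ 147.25866094 -632.61654355  229.58575643]
(400, -420, 230) [ 9.813e-01 -4.992e-01 -6.000e-04] [-7.00e-04 -6.00e-04 -7.46e-01]
(500, -180, 230) [ 1.4874e+00 -1.2027e+00  5.0000e-04] [-7.00e-04 -6.00e-04 -7.46e-01]
(520, 180, 230) [ 1.8245 -2.3563  0.0024] [-7.00e-04 -6.00e-04 -7.46e-01]
```

>>> {"fn": "carry_out", "kwargs": {"steps": [{"delta_pos": [0.98, -0.5, 0], "angular": [0, 0, -0.38], "claw": 1}, {"delta_pos": [0.98, -0.5, 0], "angular": [0, 0, -0.38], "claw": 1}, {"delta_pos": [0.98, -0.5, 0], "angular": [0, 0, -0.38], "claw": 1}, {"delta_pos": [0.98, -0.5, 0], "angular": [0, 0, -0.38], "claw": 1}, {"delta_pos": [0.98, -0.5, 0], "angular": [0, 0, -0.38], "claw": 1}, {"delta_pos": [0.98, -0.5, 0], "angular": [0, 0, -0.38], "claw": 1}, {"delta_pos": [0.98, -0.5, 0], "angular": [0, 0, -0.38], "claw": 1}, {"delta_pos": [0.98, -0.5, 0], "angular": [0, 0, -0.38], "claw": 1}]}}

```text
t: 0.9
ee_pos: [404.7, -415.0, 230.4]
tool_rot: [-2.757, -1.504, -0.005]
force: [-0.0, 0.2, -0.1]
grip_width: 87.1
gripper_force: 0.0
```

```bash
python3 - <<'E'
from h import *; from rig import robot
o=robot.get_obs();print(o["t"],o["ee_pos"],o["joint_pos"])
for p in((500,-180,230),(510,50,230)):print(p,*move(robot,p,(np.cos(.175),np.sin(.175),0)))
E
```

```text
0.9 [ 404.68055396 -414.95306965  230.40728206] [ 1.06798552  0.19140646 -0.35772515  1.62172046  0.06522425  1.34083461
  0.12923281]
(500, -180, 230) [ 0.8305 -0.1569  0.0039] [ 0.0008 -0.0014 -0.3736]
(510, 50, 230) [ 1.4931 -0.544   0.0058] [ 0.0008 -0.0014 -0.3736]
```

>>> {"fn": "carry_out", "kwargs": {"steps": [{"delta_pos": [0.98, -0.24, 0], "angular": [0, 0, -0.374], "claw": 1}, {"delta_pos": [0.98, -0.24, 0], "angular": [0, 0, -0.374], "claw": 1}, {"delta_pos": [0.98, -0.24, 0], "angular": [0, 0, -0.374], "claw": 1}, {"delta_pos": [0.98, -0.24, 0], "angular": [0, 0, -0.374], "claw": 1}, {"delta_pos": [0.98, -0.24, 0], "angular": [0, 0, -0.374], "claw": 1}, {"delta_pos": [0.98, -0.24, 0], "angular": [0, 0, -0.374], "claw": 1}, {"delta_pos": [0.98, -0.24, 0], "angular": [0, 0, -0.374], "claw": 1}, {"delta_pos": [0.98, -0.24, 0], "angular": [0, 0, -0.374], "claw": 1}]}}

```text
t: 1.7
ee_pos: [501.2, -134.5, 230.4]
tool_rot: [2.027, 2.4, -0.001]
force: [-0.4, -0.4, -0.7]
grip_width: 87.1
gripper_force: 0.0
```

```bash
python3 - <<'E'
from h import *; from rig import robot
o=robot.get_obs();print(o["t"],o["ee_pos"],o["joint_pos"])
for p in((515,180,230),(540,192,230)):print(p,*move(robot,p,(np.cos(.175),np.sin(.175),0)))
E
```

```text
1.7 [ 501.16047881 -134.49999071  230.38090836] [ 0.8184237   0.07687361 -0.63351755  1.7538766   0.04757875  1.32634874
  0.34325594]
(515, 180, 230) [1.0258e+00 2.2130e-01 6.0000e-04] [-0.0003  0.0003 -0.0033]
(540, 192, 230) [1.0512e+00 3.1010e-01 5.0000e-04] [-0.0003  0.0003 -0.0033]
```

>>> {"fn": "carry_out", "kwargs": {"steps": [{"delta_pos": [1, 0.3, 0], "angular": [0, 0, 0], "claw": 1}, {"delta_pos": [1, 0.3, 0], "angular": [0, 0, 0], "claw": 1}, {"delta_pos": [1, 0.3, 0], "angular": [0, 0, 0], "claw": 1}, {"delta_pos": [1, 0.3, 0], "angular": [0, 0, 0], "claw": 1}, {"delta_pos": [1, 0.3, 0], "angular": [0, 0, 0], "claw": 1}, {"delta_pos": [1, 0.3, 0], "angular": [0, 0, 0], "claw": 1}, {"delta_pos": [1, 0.3, 0], "angular": [0, 0, 0], "claw": 1}, {"delta_pos": [1, 0.3, 0], "angular": [0, 0, 0], "claw": 1}, {"delta_pos": [1, 0.3, 0], "angular": [0, 0, 0], "claw": 1}]}}

```text
t: 2.6
ee_pos: [541.1, 172.5, 229.8]
tool_rot: [2.033, 2.394, -0.003]
force: [0.3, -0.8, -1.0]
grip_width: 87.0
gripper_force: 0.0
```

```bash
python3 - <<'E'
from h import *; from rig import robot
o=robot.get_obs();W=robot.camera_info("wrist");im=robot.get_image("wrist");cv2.imwrite("pics/w1.png",im)
print(o["t"],o["ee_pos"],o["joint_pos"],W)
b=blobs(im,(0,150,60),(8,255,255),(0,0,560,420),60)
for a,c,r in b[:3]:print(a,c,r,plane(W,*c,105))
E
```

```text
2.6 [541.05945971 172.4864267  229.77541854] [ 0.39618039  0.24161854 -0.8699624   1.63568914  0.18958491  1.35394893
 -0.33825125] {'fov_y': 58.64229281379253, 'cx': 277.29698398502705, 'cy': 207.73799458641136, 'R': array([[ 0.98668678,  0.16262783, -0.00118034],
       [ 0.15696198, -0.95036136,  0.26865634],
       [ 0.04256925, -0.26526493, -0.96323537]]), 't': array([-561.96526728,   47.26461572,  411.83795603])}
246 [286.50813008 177.58943089] [270 164  27  27] [544.8557845  193.38123424 105.        ]
```

View pics/w1.png

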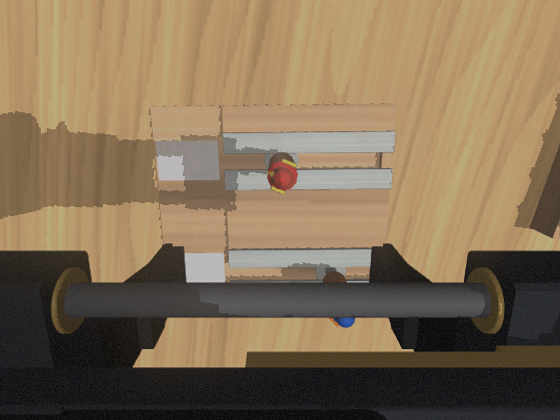

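Wrist view: the red bird's head is centred at about (283,177). The left slot's centre line runs from the white patch at (187,161) to the slot's far end at (380,160), and the right patch is at (205,267).

```bash
python3 - <<'E'
from h import *; from rig import robot
W=robot.camera_info("wrist")
p=lambda u,v,z:plane(W,u,v,z).round(1)
print("head",p(283,177,105),p(283,177,95)); A=p(187,161,8);B=p(380,160,18);C=p(205,267,8);print(A,B,C,np.degrees(np.arctan2(*(B-A)[[1,0]])))
l1=p(224,142,22);l2=p(394,141,22);l3=p(225,180,22);l4=p(392,178,22);print("lips",l1,l2,l3,l4)
for a,b in((l1,l2),(l3,l4)):print(np.degrees(np.arctan2(*(b-a)[[1,0]])))
m=(l1+l3)/2;n=(l2+l4)/2;d=(n-m);d/=np.linalg.norm(d);print("slot line",m,n,d,"at head",m+d*((np.array([542,193,22])-m)@d))
E
```

```text
head [542.3 192.9 105. ] [542.7 191.   95. ]
[448.5 175.2   8. ] [637.2 208.6  18. ] [479.2  62.7   8. ] 10.037423535487495
lips [484.7 201.7  22. ] [645.  228.9  22. ] [490.3 165.1  22. ] [651.8 193.6  22. ]
9.630327551175982
10.00797980144134
slot line [487.5 183.4  22. ] [648.4  211.25  22.  ] [0.98534853 0.17055287 0.        ] at head [542.02800726 192.83819144  22.        ]
```

```bash
python3 - <<'E'
from h import *; from rig import robot
print(*move(robot,(542,193,58),(np.cos(.174),np.sin(.174),0)))
E
```

```text
[0.0696 0.0146 0.5729] [-0.0005  0.0009 -0.0063]
```

>>> {"fn": "carry_out", "kwargs": {"steps": [{"delta_pos": [0.07, 0.015, 0.1], "angular": [0, 0, -0.006], "claw": 1}, {"delta_pos": [0.07, 0.015, 0.2], "angular": [0, 0, -0.006], "claw": 1}, {"delta_pos": [0.07, 0.015, 0.3], "angular": [0, 0, -0.006], "claw": 1}, {"delta_pos": [0.07, 0.015, 0.4], "angular": [0, 0, -0.006], "claw": 1}, {"delta_pos": [0.07, 0.015, 0.5], "angular": [0, 0, -0.006], "claw": 1}, {"delta_pos": [0.07, 0.015, 0.55], "angular": [0, 0, -0.006], "claw": 1}, {"delta_pos": [0.07, 0.015, 0.573], "angular": [0, 0, -0.006], "claw": 1}, {"delta_pos": [0.07, 0.015, 0.573], "angular": [0, 0, -0.006], "claw": 1}, {"delta_pos": [0.07, 0.015, 0.573], "angular": [0, 0, -0.006], "claw": 1}]}}

```text
t: 3.55
ee_pos: [542.4, 197.1, 59.9]
tool_rot: [2.015, 2.408, 0.003]
force: [0.4, 0.6, 0.1]
grip_width: 87.0
gripper_force: 0.0
```

```bash
python3 - <<'E'
from h import *; from rig import robot
o=robot.get_obs();print(o["t"],o["ee_pos"],o["joint_pos"],*move(robot,(542,193,58),(np.cos(.174),np.sin(.174),0)))
im=robot.get_image("wrist");s=robot.get_image("scene")
cv2.imwrite("pics/c2.png",np.hstack([cv2.resize(im,None,fx=.7,fy=.7),cv2.resize(s[150:280,280:420],(317,294))]))
E
```

```text
3.55 [542.42602234 197.05145401  59.91834154] [ 0.28238225  0.43233672 -0.81405124  1.80198707  0.35765478  1.05906527
 -0.48649997] [-0.013  -0.0038  0.0064] [ 0.001  -0.      0.0016]
```

View pics/c2.png

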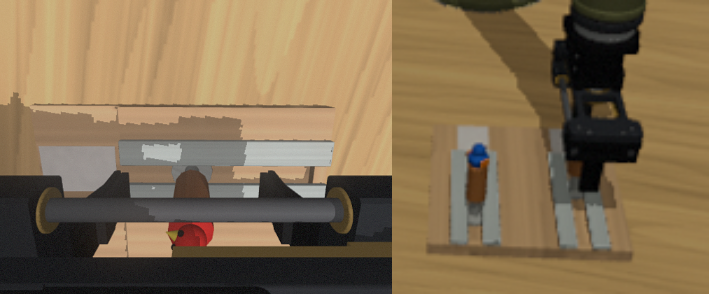

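The bird stands between the open fingers, with its head at about (190,235) in the left panel. I'll correct 4 mm sideways, then close.

>>> {"fn": "carry_out", "kwargs": {"steps": [{"delta_pos": [-0.013, -0.004, 0.006], "angular": [0, 0, 0.001], "claw": 1}, {"delta_pos": [-0.013, -0.004, 0.006], "angular": [0, 0, 0.001], "claw": 1}, {"delta_pos": [-0.013, -0.004, 0.006], "angular": [0, 0, 0.001], "claw": 0}, {"delta_pos": [-0.013, -0.004, 0.006], "angular": [0, 0, 0.001], "claw": 0}, {"delta_pos": [-0.013, -0.004, 0.006], "angular": [0, 0, 0.001], "claw": 0}, {"delta_pos": [-0.013, -0.004, 0.006], "angular": [0, 0, 0.001], "claw": 0}, {"delta_pos": [-0.013, -0.004, 0.006], "angular": [0, 0, 0.001], "claw": 0}, {"delta_pos": [-0.013, -0.004, 0.006], "angular": [0, 0, 0.001], "claw": 0}, {"delta_pos": [-0.013, -0.004, 0.006], "angular": [0, 0, 0.001], "claw": 0}, {"delta_pos": [-0.013, -0.004, 0.006], "angular": [0, 0, 0.001], "claw": 0}]}}

```text
t: 4.65
ee_pos: [540.8, 193.0, 56.8]
tool_rot: [2.017, 2.408, -0.0]
force: [0.7, -0.3, 0.5]
grip_width: 30.8
gripper_force: 0.0
```

```bash
python3 - <<'E'
from h import *; from rig import robot
o=robot.get_obs();print(o["t"],o["ee_pos"],o["force"],o["wrist_torque"],o["grip_width"],o["gripper_force"])
d=np.array([np.cos(.174),np.sin(.174),0])
for L in(20,94):print(L,*move(robot,o["ee_pos"]-L*d,d))
E
```

```text
4.65 [540.83549701 193.03842232  56.80557236] [ 0.70826361 -0.28582703  0.50857649] [-0.04536884 -0.11878411  0.02185968] 30.816114129933503 0.0
20 [ 0.0001 -0.0667  0.    ] [-0.     0.     0.001]
94 [ 0.0006 -0.3133  0.    ] [-0.     0.     0.001]
```

>>> {"fn": "carry_out", "kwargs": {"steps": [{"delta_pos": [0, 0, 0], "angular": [0, 0, 0], "claw": 0}, {"delta_pos": [0, 0, 0], "angular": [0, 0, 0], "claw": 0}, {"delta_pos": [0, 0, 0], "angular": [0, 0, 0], "claw": 0}, {"delta_pos": [0, 0, 0], "angular": [0, 0, 0], "claw": 0}]}}

```text
t: 5.05
ee_pos: [540.8, 193.0, 56.7]
tool_rot: [-2.018, -2.408, 0.0]
force: [0.4, 0.6, -0.4]
grip_width: 23.2
gripper_force: 30.0
```

>>> {"fn": "carry_out", "kwargs": {"steps": [{"delta_pos": [0, -0.006, -0.003], "angular": [0, 0, 0], "claw": 0}, {"delta_pos": [0, -0.015, -0.004], "angular": [0, 0, 0], "claw": 0}, {"delta_pos": [0, -0.025, -0.004], "angular": [0, 0, 0], "claw": 0}, {"delta_pos": [0, -0.035, -0.004], "angular": [0, 0, 0], "claw": 0}, {"delta_pos": [0, -0.045, -0.004], "angular": [0, 0, 0], "claw": 0}, {"delta_pos": [0, -0.055, -0.004], "angular": [0, 0, 0], "claw": 0}, {"delta_pos": [0, -0.067, -0.004], "angular": [0, 0, 0], "claw": 0}, {"delta_pos": [0, -0.067, -0.004], "angular": [0, 0, 0], "claw": 0}]}}

```text
t: 5.85
ee_pos: [520.5, 189.4, 58.0]
tool_rot: [2.017, 2.408, -0.001]
force: [-0.1, 0.4, -1.1]
grip_width: 23.4
gripper_force: 30.0
```

```bash
python3 - <<'E'
from h import *; from rig import robot
o=robot.get_obs();print(o["t"],o["ee_pos"],o["force"],o["wrist_torque"],o["grip_width"])
W=robot.camera_info("wrist");im=robot.get_image("wrist");cv2.imwrite("pics/w3.png",im[140:400,120:420])
E
```

```text
5.85 [520.47852553 189.37115732  57.96668062] [-0.10797171  0.35711445 -1.07259787] [-0.00202667 -0.11951227  0.01328299] 23.445617272651628
```

View pics/w3.png

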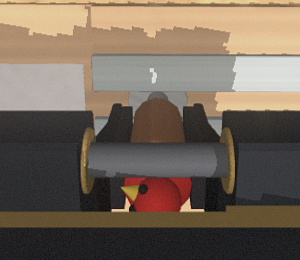

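The bird is held between the pads and the foot sits in the slot with almost no side force, so I'll keep sliding.

>>> {"fn": "carry_out", "kwargs": {"steps": [{"delta_pos": [0, -0.01, 0], "angular": [0, 0, 0], "claw": 0}, {"delta_pos": [0, -0.025, 0], "angular": [0, 0, 0], "claw": 0}, {"delta_pos": [0, -0.04, 0], "angular": [0, 0, 0], "claw": 0}, {"delta_pos": [0, -0.055, 0], "angular": [0, 0, 0], "claw": 0}, {"delta_pos": [0, -0.07, 0], "angular": [0, 0, 0], "claw": 0}, {"delta_pos": [0, -0.085, 0], "angular": [0, 0, 0], "claw": 0}, {"delta_pos": [0, -0.1, 0], "angular": [0, 0, 0], "claw": 0}, {"delta_pos": [0, -0.115, 0], "angular": [0, 0, 0], "claw": 0}]}}

```text
t: 6.7
ee_pos: [486.7, 183.4, 58.0]
tool_rot: [2.018, 2.408, -0.0]
force: [-0.2, -0.2, -1.0]
grip_width: 23.3
gripper_force: 30.0
```

>>> {"fn": "carry_out", "kwargs": {"steps": [{"delta_pos": [0, -0.015, 0], "angular": [0, 0, 0], "claw": 0}, {"delta_pos": [0, -0.03, 0], "angular": [0, 0, 0], "claw": 0}, {"delta_pos": [0, -0.045, 0], "angular": [0, 0, 0], "claw": 0}, {"delta_pos": [0, -0.06, 0], "angular": [0, 0, 0], "claw": 0}, {"delta_pos": [0, -0.075, 0], "angular": [0, 0, 0], "claw": 0}, {"delta_pos": [0, -0.09, 0], "angular": [0, 0, 0], "claw": 0}, {"delta_pos": [0, -0.105, 0], "angular": [0, 0, 0], "claw": 0}, {"delta_pos": [0, -0.12, 0], "angular": [0, 0, 0], "claw": 0}, {"delta_pos": [0, -0.128, 0], "angular": [0, 0, 0], "claw": 0}, {"delta_pos": [0, -0.128, 0], "angular": [0, 0, 0], "claw": 0}]}}

```text
t: 7.7
ee_pos: [449.0, 176.6, 58.0]
tool_rot: [2.017, 2.408, -0.0]
force: [-1.1, 0.5, -0.4]
grip_width: 23.7
gripper_force: 30.0
```

```bash
python3 - <<'E'
from h import *; from rig import robot
o=robot.get_obs();print(o["t"],o["ee_pos"],o["force"],o["wrist_torque"],o["grip_width"])
im=robot.get_image("wrist");s=robot.get_image("scene")
cv2.imwrite("pics/c4.png",np.hstack([cv2.resize(im[100:380,80:440],(360,280)),cv2.resize(s[150:280,280:420],(302,280))]))
E
```

```text
7.7 [448.96938465 176.60261004  58.02479812] [-1.11919237  0.45832695 -0.3639513 ] [-0.06853307 -0.10803279 -0.00922142] 23.67046028662233
```

View pics/c4.png

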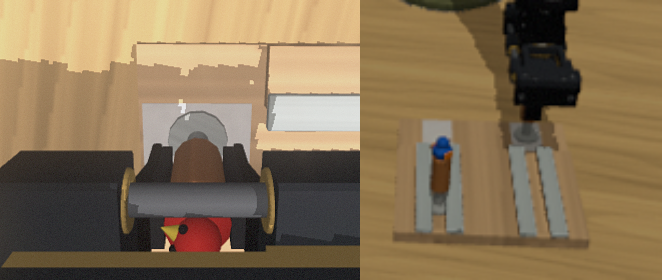

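The foot rests on the white floor, clear of the lips (left panel, foot at about (198,135)). I'll lift it straight up.

>>> {"fn": "carry_out", "kwargs": {"steps": [{"delta_pos": [0, 0, -0.04], "angular": [0, 0, 0], "claw": 0}, {"delta_pos": [0, 0, -0.1], "angular": [0, 0, 0], "claw": 0}, {"delta_pos": [0, 0, -0.18], "angular": [0, 0, 0], "claw": 0}, {"delta_pos": [0, 0, -0.26], "angular": [0, 0, 0], "claw": 0}, {"delta_pos": [0, 0, -0.34], "angular": [0, 0, 0], "claw": 0}, {"delta_pos": [0, 0, -0.42], "angular": [0, 0, 0], "claw": 0}, {"delta_pos": [0, 0, -0.5], "angular": [0, 0, 0], "claw": 0}, {"delta_pos": [0, 0, -0.56], "angular": [0, 0, 0], "claw": 0}, {"delta_pos": [0, 0, -0.6], "angular": [0, 0, 0], "claw": 0}, {"delta_pos": [0, 0, -0.6], "angular": [0, 0, 0], "claw": 0}]}}

```text
t: 8.8
ee_pos: [450.3, 177.3, 240.0]
tool_rot: [2.016, 2.406, 0.004]
force: [0.1, -0.5, -1.7]
grip_width: 23.2
gripper_force: 30.0
```

```bash
python3 - <<'E'
from h import *; from rig import robot
o=robot.get_obs();print(o["t"],o["joint_pos"])
for p in((510,-50,235),(560,-212,235)):print(p,*move(robot,p,(0,-1,0)))
E
```

```text
8.8 [ 0.50456144 -0.01692323 -0.91321315  1.81067502 -0.01265519  1.3379258
 -0.22953173]
(510, -50, 235) [-0.7809  0.0631  0.017 ] [ 0.0014 -0.0014  0.8735]
(560, -212, 235) [-1.3417  0.1326  0.0174] [ 0.0014 -0.0014  0.8735]
```

>>> {"fn": "carry_out", "kwargs": {"steps": [{"delta_pos": [-0.08, 0.006, 0], "angular": [0, 0, 0.06], "claw": 0}, {"delta_pos": [-0.18, 0.015, 0], "angular": [0, 0, 0.12], "claw": 0}, {"delta_pos": [-0.28, 0.022, 0], "angular": [0, 0, 0.18], "claw": 0}, {"delta_pos": [-0.38, 0.03, 0], "angular": [0, 0, 0.24], "claw": 0}, {"delta_pos": [-0.48, 0.04, 0], "angular": [0, 0, 0.3], "claw": 0}, {"delta_pos": [-0.58, 0.05, 0], "angular": [0, 0, 0.36], "claw": 0}, {"delta_pos": [-0.66, 0.055, 0], "angular": [0, 0, 0.42], "claw": 0}, {"delta_pos": [-0.74, 0.06, 0], "angular": [0, 0, 0.48], "claw": 0}, {"delta_pos": [-0.78, 0.063, 0], "angular": [0, 0, 0.54], "claw": 0}, {"delta_pos": [-0.78, 0.063, 0], "angular": [0, 0, 0.6], "claw": 0}, {"delta_pos": [-0.78, 0.063, 0], "angular": [0, 0, 0.66], "claw": 0}, {"delta_pos": [-0.78, 0.063, 0], "angular": [0, 0, 0.72], "claw": 0}]}}

```text
t: 10.0
ee_pos: [508.2, -50.3, 236.7]
tool_rot: [-3.105, -0.472, 0.003]
force: [-0.5, 0.8, -1.6]
grip_width: 23.6
gripper_force: 30.0
```

```bash
python3 - <<'E'
from h import *; from rig import robot
o=robot.get_obs();print(o["t"],o["joint_pos"],o["ee_pos"])
c=np.array([560,-212,190.])
for s in(1,-1):
    for al in (20,45):   # wrist on side s of y; TCP 18.5 mm below bird centre is replaced by offset along tool z
        a=np.radians(al); z=np.array([0,-s*np.sin(a),-np.cos(a)])
        # grasp 60 up, centre 52.5 up -> centre is 7.5 ahead of grasp; TCP is 11 ahead -> TCP = centre+3.5 z
        print(s,al,c+3.5*z,*move(robot,c+3.5*z+[0,0,20],(0,-1,0),z))
E
```

```text
10.0 [ 0.70585928  0.0574412  -0.67726839  1.75980818  0.03608177  1.3394626
 -1.24793084] [508.22190361 -50.29115629 236.66516592]
1 20 [ 560.         -213.1970705   186.71107583] [0.0036 0.5699 0.0989] [-0.1738 -0.0253  0.1496]
1 45 [ 560.         -214.47487373  187.52512627] [0.0023 0.574  0.0962] [-0.3903 -0.0582  0.1435]
-1 20 [ 560.         -210.8029295   186.71107583] [0.0059 0.5623 0.099 ] [0.1726 0.0274 0.1492]
-1 45 [ 560.         -209.52512627  187.52512627] [0.0072 0.5582 0.0962] [0.389  0.0603 0.1426]
```

>>> {"fn": "carry_out", "kwargs": {"steps": [{"delta_pos": [0, 0.1, 0], "angular": [-0.04, -0.006, 0.015], "claw": 0}, {"delta_pos": [0, 0.2, 0], "angular": [-0.08, -0.012, 0.03], "claw": 0}, {"delta_pos": [0, 0.3, 0.02], "angular": [-0.12, -0.018, 0.045], "claw": 0}, {"delta_pos": [0, 0.4, 0.04], "angular": [-0.16, -0.024, 0.06], "claw": 0}, {"delta_pos": [0, 0.48, 0.06], "angular": [-0.2, -0.03, 0.075], "claw": 0}, {"delta_pos": [0, 0.54, 0.08], "angular": [-0.25, -0.037, 0.09], "claw": 0}, {"delta_pos": [0.002, 0.574, 0.09], "angular": [-0.3, -0.044, 0.11], "claw": 0}, {"delta_pos": [0.002, 0.574, 0.096], "angular": [-0.35, -0.052, 0.13], "claw": 0}, {"delta_pos": [0.002, 0.574, 0.096], "angular": [-0.39, -0.058, 0.143], "claw": 0}, {"delta_pos": [0.002, 0.574, 0.096], "angular": [-0.39, -0.058, 0.143], "claw": 0}, {"delta_pos": [0.002, 0.574, 0.096], "angular": [-0.39, -0.058, 0.143], "claw": 0}]}}

```text
t: 11.1
ee_pos: [561.3, -213.8, 207.9]
tool_rot: [2.358, 0.009, 0.003]
force: [0.1, -0.6, 0.1]
grip_width: 23.7
gripper_force: 30.0
```

```bash
cat > chk.py <<'E'
from h import *; from rig import robot
o=robot.get_obs();R=Ro.from_rotvec(o["tool_rot"]).as_matrix();z=R[:,2]
print(o["t"],o["joint_pos"],abs(o["joint_vel"]).max(),o["ee_pos"],"tilt",np.degrees(np.arccos(-z[2])),"centre",o["ee_pos"]-3.5*z,"foot",o["ee_pos"]+49*z)
a=np.pi/4;zz=np.array([0,-np.sin(a),-np.cos(a)]);print(*move(robot,np.array([560,-212,200])+3.5*zz,(0,-1,0),zz))
E
python3 - <<'E'
import chk
from h import *; from rig import robot
t=robot.get_image("top");s=robot.get_image("scene");w=robot.get_image("wrist")
cv2.imwrite("pics/c5.png",np.hstack([cv2.resize(s[90:260,130:330],(353,300)),cv2.resize(w,(400,300))]))
E
```

```text
11.1 [ 0.41447902  0.28954924 -0.61333141  1.80983055  0.94931868  1.40818576
 -2.07868783] 0.02476215033510944 [ 561.26354002 -213.78558101  207.91211007] tilt 44.88428722747052 centre [ 561.24546617 -211.31577663  210.39197693] foot [ 561.51657388 -248.36284236  173.19397401]
[-0.0042 -0.0228  0.0261] [-0.001  -0.0026  0.0029]
```

View pics/c5.png

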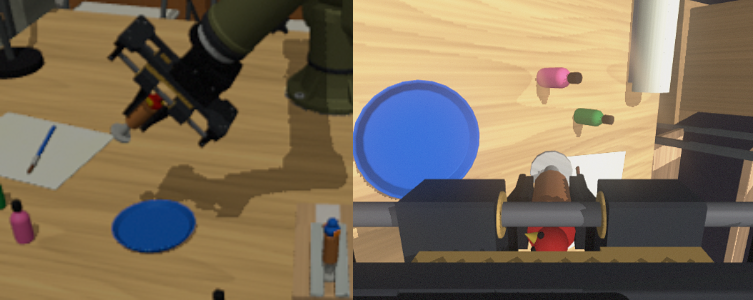

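The bird is held with its head up, leaning about 45° with the foot toward −y, above the dish; the blue bird hasn't moved. I'll check the dish position in the scene view before handing in.

```bash
python3 - <<'E'
from h import *; from rig import robot
S=robot.camera_info("scene");s=cv2.imread("pics/scene0.png")
b=blobs(s,(100,150,60),(130,255,255),(185,195,250,240));a,c,r=b[0];print(a,c,r,plane(S,r[0]+r[2]/2-.5,r[1]+r[3]/2-.5,14),plane(S,*c,8))
import chk
E
```

```text
1054 [216.62903226 217.73814042] [194 204  47  29] [ 570.07053242 -205.62460175   14.        ] [ 562.051778   -210.42444914    8.        ]
11.25 [ 0.41641506  0.287437   -0.61265401  1.80854968  0.95013539  1.40874714
 -2.07979276] 0.0065507029990287445 [ 561.33633609 -215.51629416  209.94180708] tilt 44.98772461978817 centre [ 561.31782697 -213.04201994  212.41721099] foot [ 561.59546373 -250.1561332   175.28615236]
[-0.0046 -0.0317  0.0268] [-0.0001 -0.0026  0.0003]
```

>>> {"fn": "carry_out", "kwargs": {"steps": [{"delta_pos": [0, -0.01, -0.01], "angular": [0, 0, 0], "claw": 0}, {"delta_pos": [0, -0.019, -0.019], "angular": [0, 0, 0], "claw": 0}, {"delta_pos": [0, -0.019, -0.019], "angular": [0, 0, 0], "claw": 0}, {"delta_pos": [0, -0.019, -0.019], "angular": [0, 0, 0], "claw": 0}, {"delta_pos": [0, -0.019, -0.019], "angular": [0, 0, 0], "claw": 0}, {"delta_pos": [0, -0.019, -0.019], "angular": [0, 0, 0], "claw": 0}, {"delta_pos": [0, -0.019, -0.019], "angular": [0, 0, 0], "claw": 0}, {"delta_pos": [0, -0.019, -0.019], "angular": [0, 0, 0], "claw": 0}]}}

```text
t: 12.05
ee_pos: [561.4, -206.3, 209.2]
tool_rot: [2.356, 0.006, 0.005]
force: [-0.1, 0.6, -1.0]
grip_width: 23.5
gripper_force: 30.0
```

```bash
python3 - <<'E'
import chk
from rig import robot
print(robot.sign_off())
E
```

```text
12.05 [ 0.40428333  0.29090797 -0.61861769  1.8077567   0.94803148  1.42002022
 -2.09121491] 0.0010055660392599315 [ 561.36978839 -206.3059525   209.20592219] tilt 45.021914807469706 centre [ 561.34962686 -203.83021443  211.67984914] foot [ 561.65204977 -240.96628539  174.57094489]
[-0.0048 -0.0083  0.0468] [ 0.0002 -0.0029  0.0013]
the job is handed in; nothing more can be done
None
```

I handed the job in at 12.05 s: the red bird is held steady over the blue dish, its centre about 8 mm off the middle on purpose to bring the foot further in, leaning 45° head up, with its foot about 17 cm above the table.

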